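Put the bench kit back on its own plates

TASK

Three pieces of bench kit each stand on another one's plywood plate. Swap them round so that each stands upright, released, in the middle of the plate with its own outline: the round tin on the round plate, the square box on the square plate, and the oblong tester on the oblong plate, lying lengthways along it. The six-sided cork mat is a free spot you may use on the way; leave the loose screwdriver, tape roll and glue bottle where they are.

Things in the scene. Friction and masses are not known exactly. Their poses are not given: they have to be found in the camera images.
- tin: round plain aluminium tin with a flat steel lid, 52 mm in diameter (lid 54 mm, from 26 mm up), 40 mm high, about 120 g. It starts on another thing's plate. Origin: centre of its underside; z up.
- castbox: square plain cast aluminium box, 48 x 48 mm, 36 mm high, four dark screws on its top, about 220 g. It starts on another thing's plate. Origin: centre of its underside; z up. x and y run square to its sides.
- tester: oblong black tester with a grey top panel and two round steel sockets, 90 mm long (its x) x 40 mm wide (its y) x 34 mm high, about 180 g. It starts on another thing's plate, at any angle. Origin: centre of its underside; z up.
- round_plate: fixed round plywood plate, 116 mm in diameter, 4 mm thick, flat: the tin's place. Origin: centre of its underside; z up. Its top is at z = 4 mm.
- square_plate: fixed square plywood plate, 105 x 105 mm, 4 mm thick, flat: the box's place. Origin: centre of its underside; z up. Its top is at z = 4 mm.
- oblong_plate: fixed oblong plywood plate, 140 mm (its x) x 74 mm (its y), 4 mm thick, flat: the tester's place, lengths parallel, either way round. Origin: centre of its underside; z up. Its top is at z = 4 mm.
- cork_mat: fixed six-sided brown cork mat, 134 mm across its corners and 116 mm across its sides, 4 mm thick, flat: the free spot, empty at the start. Origin: centre of its underside; z up. Its top is at z = 4 mm.
- screwdriver: loose screwdriver with a green handle, 190 mm long (its x, tip to +x), 26 mm high, lying on the bench: leave it. The origin lies under its middle.
- tape_roll: loose black roll of tape lying flat, 62 mm in diameter, 19 mm high: leave it. Origin: centre of its underside; z up.
- glue_bottle: loose white bottle with a red cap, 42 mm in diameter, 85 mm high, standing: leave it. Origin: centre of its underside; z up.
There are look-alikes about, which are no part of the job. Leave any pink or red look-alike of the tin alone. What is shaped like the castbox but red is not meant.

How it is judged:
At the end, for the whole second after the job is handed in: The tin on the round plate, the square box on the square plate and the tester on the oblong plate: each upright (within 0.1 rad), resting on its plate, its centre within 15 mm of the plate's centre, at rest and let go; the tester's length within 0.3 rad of the plate's length, either way round (horizontal distance between tin and round_plate below 0.015 m and z of tin in the frame of round_plate between 0.001 and 0.008 m and angle between each of tin, castbox, tester's own z axis and vertical below 0.1 rad and linear speed of each of tin, castbox, tester below 0.02 m/s and contact force between each of tin, castbox, tester and the fingers below 0.05 N and horizontal distance between castbox and square_plate below 0.015 m and z of castbox in the frame of square_plate between 0.001 and 0.008 m and horizontal distance between tester and oblong_plate below 0.015 m and z of tester in the frame of oblong_plate between 0.001 and 0.008 m and angle between the x axis of tester and the x axis of oblong_plate, either way round below 0.3 rad); the robot touches nothing.
It fails at once if the screwdriver is moved by more than 30 mm (distance of screwdriver from where it was at the start of the episode above 0.03 m).
It fails at once if the tape roll is moved by more than 30 mm (distance of tape_roll from where it was at the start of the episode above 0.03 m).
It fails at once if the glue bottle is moved by more than 30 mm (distance of glue_bottle from where it was at the start of the episode above 0.03 m).
It also fails if it takes over 96 s, if anything falls off the work surface, if the arm or the gripper's body presses on something with over 40 N, if the wrist force passes 120 N, or if a joint passes its speed limit or range.

ROBOT

A 6-joint arm with a two-finger parallel gripper is mounted at the origin on the work surface. World frame = base frame: x ahead of the robot, y to its left, z up, the work surface at z = 0. Lengths are in m, angles in rad, forces in N, time in s.
With the tool pointing down it reaches from about 0.35 to 0.775 m from the base axis. Payload 5.5 kg.
Tool frame: the origin (TCP) lies at the very end of the fingers, on their centre line; the grasp point (between the pads) lies 19 mm behind it; z points along the fingers, y is the line along which they close (so a half turn about z gives the same grasp; the last joint's range is limited). The gripper opens to 85 mm and grips with 20 to 120 N. Pads are 22 mm wide; open, the fingers measure 114 mm over their backs; the gripper's body (76 mm by 85 mm) begins 54 mm behind the grasp point. The pads swing forward as they close: fully open they stand 13 mm farther back than shut.
Start: joints at [-1.313, 0.313, 0.046, 1.304, 0, 1.431], TCP at [0.223, -0.53, 0.231] pointing down, gripper open.
Joint ranges: [-2.76, 2.76], [-0.86, 1.69], [-1.03, 1.26], [-2.2, 2.34], [-1.47, 1.5], [-3.14, 3.14]. Speed limits (rad/s): [2.57, 2.57, 3.14, 3.14, 3.14, 3.14].

INTERFACE

Orientations are given as a unit quaternion [w, x, y, z].
In Python, from workcell import env gives the robot as it stands. The module is installed in compiled form; this text tells all that it offers.
- The arm moves only by the tool jog_arm, never from a script. Its arguments are lists of equal length, an entry for each row: "gripper": the opening, from 0 (shut) to 1 (fully open); "offset": the shift along the world's x, y, z in cm, a list of three; "twist": the turn about the world's z in degrees. In form: {"gripper": [gripper, ...], "offset": [[dx, dy, dz], ...], "twist": [twist, ...]}. A call has exactly 8 rows; each row is the pose to reach, as a shift and turn from the pose commanded when the call began; what a row does not reach only later rows make up. A row lasts 1/8 s, in which the tool goes at most 62.5 mm and 10.7 degrees, less where a joint would pass 70% of its speed; a pose out of reach is approached as far as the arm can. A call with a gripper value outside its range is refused whole. The fingers move at their own pace and stop on an object; "squeeze" is the grip in N (left out, the last holds). Time passes only in rows, so rows that repeat a pose let the fingers close, or fill a call up. It gives the time, the measured TCP pose, the force, the opening and the grip force at its end, in the units of the state.
- env.get_state(): the state, without advancing time (a new reading comes with each control period).
- env.read_camera(name): name is "scene" or "top"; returns a dict with "image" (480x640x3 uint8, red, green, blue), "z_map" (480x640 float32, m along the optical axis (not along the pixel's ray), 0 where there is no reading), "fovy" (degrees; the focal length in pixels is half the picture's height over the tangent of half this angle, whatever the lens; pixels are square), "cx", "cy" (the principal point, pixels), "distortion" ([k1, k2, p1, p2, k3] as OpenCV has them; the pictures are not rectified), "cam_to_world" (4x4, takes a point from camera to world coordinates). Camera axes: x right, y up, looking along -z (the intrinsics and any distortion apply to the point x, -y, -z); pixel columns grow to the right and rows downward; lengths in m; the calibration is good to about 2 mm. A picture is of the moment at which its call begins.
- env.hand_in(): hands the job in; it is judged then, once.
The state is a dict: "clock": time; "joint_pos": joint angles; "qvel": joint speeds; "tau": joint torques, N m; "tcp_pos": TCP position; "orientation": TCP orientation; "wrist_force": force on the tool from outside, world axes, zero at the start; "ft_torque": the same for the moment, N m; "finger_gap": finger opening in m; "grip_force": force on a finger pad.
Only numpy, scipy, OpenCV 4.12 (cv2) and the standard library are available. Lean on these libraries where they do the work, as an engineer would, in place of code of your own. Each camera call takes 0.05 s, during which the arm holds its last target. There are 200 camera calls.

## Working session

There is one attempt and no reset: what is moved stays moved. The work goes in short steps, Python scripts to look and compute and a tool call to move; the robot and the scene stay as the last step left them, time stands still between calls to the robot, and variables do not carry over. Pictures are saved under pics/ and viewed, at most 14 in all, crops included, and the job is handed in when it is done.

Besides the shell and the picture viewer there is one more tool, called after ">>>" by a JSON object that holds its "method" and its "body", one argument or row to a line. jog_arm: Moves the arm, as the interface text tells. Its arguments: {"type":"object","properties":{"gripper":{"type":"array"},"offset":{"type":"array"},"twist":{"type":"array"},"squeeze":{"type":"number"}},"required":["gripper","offset","twist"]}

```bash
mkdir -p pics
cat > h.py <<'E'
import numpy as np, cv2
from workcell import env
def cam(n):
    c=env.read_camera(n); f=240/np.tan(np.radians(c["fovy"]/2))
    c["K"]=np.array([[f,0,c["cx"]],[0,f,c["cy"]],[0,0,1]]); c["D"]=np.array(c["distortion"],float); c["T"]=np.array(c["cam_to_world"]); return c
def ray(c,px):
    n=cv2.undistortPoints(np.array(px,float).reshape(-1,1,2),c["K"],c["D"]).reshape(-1,2)
    d=np.c_[n[:,0],-n[:,1],-np.ones(len(n))]
    return d@c["T"][:3,:3].T, c["T"][:3,3], d
def onplane(c,px,z):
    d,o,_=ray(c,px); return o+d*((z-o[2])/d[:,2])[:,None]
def cloud(c):
    v,u=np.mgrid[:480,:640]; d,o,_=ray(c,np.stack([u.ravel(),v.ravel()],1))
    P=(o+d*c["z_map"].reshape(-1,1)).reshape(480,640,3); P[c["z_map"]==0]=np.nan; return P
def save(img,n): cv2.imwrite("pics/"+n,img[...,::-1])
E
python3 - <<'E'
from h import *
for n in("scene","top"):
    c=cam(n); save(c["image"],n+"0.png"); print(n,c["fovy"],c["D"],c["T"].round(3).tolist(),(c["z_map"]==0).mean())
print(env.get_state())
E
```

```text
scene 52.94186068664408 [0.02232141 0.         0.         0.         0.        ] [[-0.389, -0.613, 0.688, 1.178], [0.921, -0.258, 0.292, 0.286], [-0.002, 0.747, 0.665, 0.697], [0.0, 0.0, 0.0, 1.0]] 0.0040885416666666665
top 45.53490736339699 [-0.03569327  0.          0.          0.          0.        ] [[0.011, 0.998, -0.07, 0.432], [-1.0, 0.01, -0.004, 0.011], [-0.004, 0.07, 0.998, 1.376], [0.0, 0.0, 0.0, 1.0]] 0.004055989583333333
{'clock': 0.1, 'joint_pos': array([-1.31256250e+00,  3.13930252e-01,  4.51256687e-02,  1.30358654e+00,
        2.73217806e-05,  1.43121094e+00]), 'qvel': array([ 0.00089026, -0.00205654,  0.00258902,  0.00088049,  0.00180464,
        0.00037536]), 'tau': array([ 1.70158495e-03, -4.81723380e+01,  2.99246567e+01,  1.26569654e-02,
       -2.33188857e-04, -8.81977030e-06]), 'tcp_pos': array([ 0.2226552 , -0.5296728 ,  0.23050874]), 'orientation': array([-7.96803200e-04,  9.80282314e-01,  1.97600477e-01, -3.36402990e-05]), 'wrist_force': array([-0.74533036, -0.11071948, -0.2041746 ]), 'ft_torque': array([ 0.0046303 , -0.04490835, -0.00556048]), 'grip_force': 0.0, 'finger_gap': 0.08536281878831965}
```

View pics/top0.png

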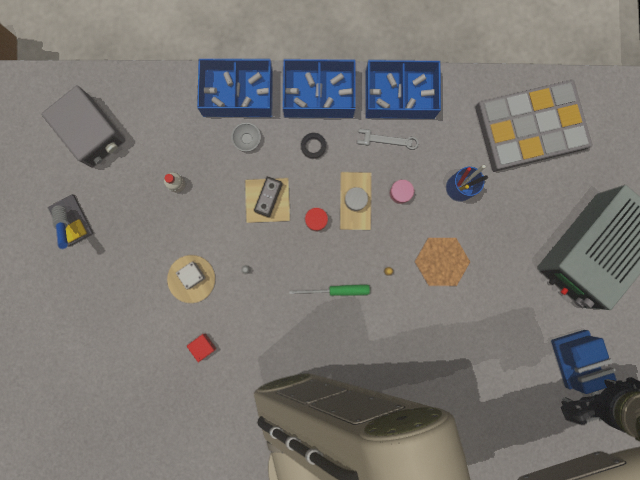

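View pics/scene0.png

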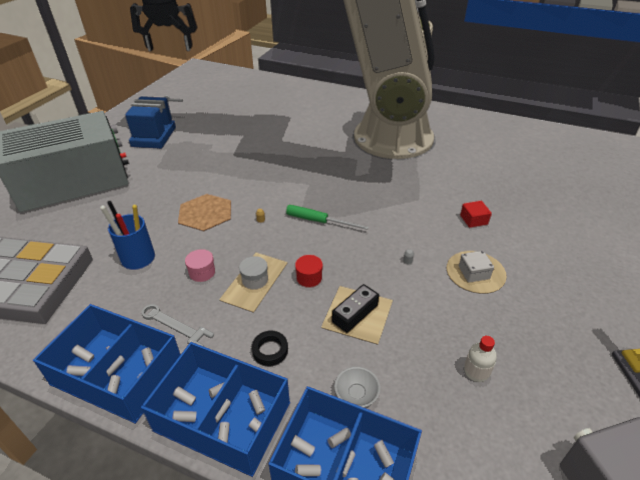

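Top view: the tin is at (356,199) on the oblong plate, the tester at (267,197) on the square plate, the castbox at (190,276) on the round plate, and the cork mat at (442,262). Look-alikes are the red tin (316,219), the pink tin (402,191), the red box (201,347), the grey bowl (247,138) and the black tape (314,146). By the description I take the plain aluminium tin, the grey box with screws and the black tester.

```bash
cat > meas.py <<'E'
from h import *
def top_obj(c,P,px,zt,r=26,lo=0.010):
    # top face: pixels near px with measured height close to the top
    m=np.zeros((480,640),np.uint8); cv2.circle(m,tuple(px),r,255,-1)
    m[~(np.abs(P[...,2]-zt)<lo)]=0
    n,l,s,ce=cv2.connectedComponentsWithStats(m)
    k=1+np.argmax(s[1:,4]); m=(l==k).astype(np.uint8)
    ct=max(cv2.findContours(m,0,1)[0],key=cv2.contourArea).reshape(-1,2)
    w=onplane(c,ct,zt)[:,:2]
    (x,y),(a,b),t=cv2.minAreaRect((w*1000).astype(np.float32))
    if a<b: a,b,t=b,a,t+90
    return x,y,a,b,t,np.nanmedian(P[m>0][:,2])*1000
def plate(c,m,px,r):
    k=np.zeros_like(m); cv2.circle(k,tuple(px),r,255,-1); m=cv2.morphologyEx(m&k,cv2.MORPH_OPEN,np.ones((3,3)))
    ct=max(cv2.findContours(m,0,1)[0],key=cv2.contourArea).reshape(-1,2)
    w=onplane(c,ct,.004)[:,:2]*1000
    (x,y),(a,b),t=cv2.minAreaRect(w.astype(np.float32))
    if a<b: a,b,t=b,a,t+90
    return x,y,a,b,t,*cv2.minEnclosingCircle(w.astype(np.float32))
E
python3 - <<'E'
from meas import *
c=cam("top");P=cloud(c)
for n,px,z in(("tin",(356,199),.044),("tester",(267,197),.038),("box",(190,276),.040),("red",(316,219),.04),("pink",(402,191),.04),("redbox",(201,347),.036),("tape",(314,146),.019),("bottle",(172,182),.085)):
    print(n,np.round(top_obj(c,P,px,z),1))
hsv=cv2.cvtColor(c["image"],cv2.COLOR_RGB2HSV)
w=cv2.inRange(hsv,(12,60,90),(28,200,255)); k=cv2.inRange(hsv,(4,80,60),(18,255,230))
for n,m,px,r in(("oblong",w,(356,201),38),("square",w,(267,200),36),("round",w,(190,279),32),("cork",k,(442,262),36)):
    print(n,[np.round(v,1) for v in plate(c,m,px,r)])
print("table z",np.nanmedian(P[230:260,300:420,2]))
a=c["image"][150:310,150:480]; save(cv2.resize(a,None,fx=2.4,fy=2.4,interpolation=2),"crop.png")
for n,px in (("post1",(246,269)),("post2",(389,271)),("sd",(350,290)),("sdtip",(292,292))): 
    q=P[px[1]-4:px[1]+5,px[0]-4:px[0]+5].reshape(-1,3); print(n,q[np.nanargmax(q[:,2])].round(3))
E
```

```text
tin [631.5 -90.   53.2  49.7 162.   43.2]
tester [635.4 117.1  90.   41.1 159.8  37.6]
box [447.2 297.7  49.2  48.5 124.9  39.3]
red [582.6   2.2  51.7  51.6 135.7  39.4]
pink [ 651.1 -198.7   52.5   51.9   -0.    39.3]
redbox [281.1 268.7  50.9  48.4 127.   35.4]
tape [764.   11.8  61.1  58.8  19.3  17.8]
bottle [668.5 341.   19.8  19.4  45.9  83.6]
oblong [np.float64(632.7), np.float64(-90.7), np.float64(139.3), np.float64(72.5), np.float64(0.2), array([632.7, -91.5]), np.float64(77.6)]
square [np.float64(631.9), np.float64(122.0), np.float64(105.3), np.float64(104.9), np.float64(92.9), array([631.7, 122.3]), np.float64(72.5)]
round [np.float64(440.2), np.float64(303.0), np.float64(113.4), np.float64(112.6), np.float64(90.7), array([439.6, 302.7]), np.float64(57.9)]
cork [np.float64(487.4), np.float64(-300.5), np.float64(130.2), np.float64(113.0), np.float64(90.5), array([ 487.8, -301. ]), np.float64(65.6)]
table z -0.000619727320065655
post1 [0.459 0.171 0.034]
post2 [ 0.462 -0.167  0.033]
sd [ 0.419 -0.076  0.03 ]
sdtip [0.411 0.051 0.019]
```

View pics/crop.png

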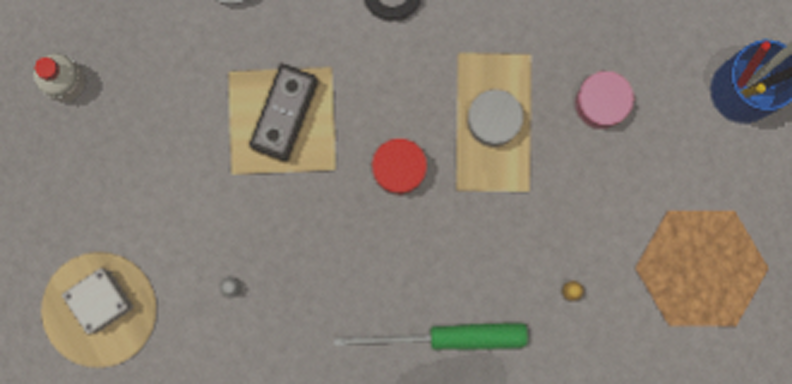

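Sizes and heights match the description, and the crop confirms the choice: plain grey tin, black tester, grey box with screws. My plan is tin → cork, tester → oblong, box → square, then tin → round.

>>> {"method": "jog_arm", "body": {
  "gripper": [1,1,1,1,1,1,1,1],
  "offset": [
    [5.1,5.5,-1.1],
    [10.2,11,-2.2],
    [15.3,16.5,-3.3],
    [20.4,22,-4.5],
    [24,26,-5.5],
    [28,30,-7],
    [32,34.5,-8],
    [36,38.7,-9]
  ],
  "twist": [8.4,16.8,25.2,33.6,42,50.4,58.8,67.2],
  "squeeze": 50
}}

```text
clock: 1.15
tcp_pos: [0.5593, -0.1675, 0.1471]
orientation: [-0.0, 0.705, 0.709, -0.0]
wrist_force: [0.8, -0.4, -0.3]
finger_gap: 0.0855
grip_force: 0.0
```

>>> {"method": "jog_arm", "body": {
  "gripper": [1,1,1,1,1,1,1,1],
  "offset": [
    [2.4,2.6,0],
    [4.9,5.3,-1],
    [4.9,5.3,-4],
    [4.9,5.3,-7],
    [4.9,5.3,-8],
    [4.9,5.3,-8],
    [4.9,5.3,-8],
    [4.9,5.3,-8]
  ],
  "twist": [0,0,0,0,0,0,0,0]
}}

```text
clock: 2.15
tcp_pos: [0.6082, -0.1167, 0.0691]
orientation: [0.001, 0.707, 0.707, 0.001]
wrist_force: [1.2, 0.3, 0.4]
finger_gap: 0.0852
grip_force: 0.0
```

>>> {"method": "jog_arm", "body": {
  "gripper": [1,1,1,1,1,0.4,0.4,0.4],
  "offset": [
    [2.3,2.6,0],
    [2.3,2.6,-1],
    [2.3,2.6,-3.5],
    [2.3,2.6,-5.6],
    [2.3,2.6,-5.6],
    [2.3,2.6,-5.6],
    [2.3,2.6,-5.6],
    [2.3,2.6,-5.6]
  ],
  "twist": [0,0,0,0,0,0,0,0]
}}

```text
clock: 3.15
tcp_pos: [0.6317, -0.0907, 0.0136]
orientation: [0.002, 0.707, 0.707, 0.001]
wrist_force: [-0.4, 0.0, 6.0]
finger_gap: 0.0525
grip_force: 52.4
```

>>> {"method": "jog_arm", "body": {
  "gripper": [0.4,0.4,0.4,0.4,0.4,0.4,0.4,0.4],
  "offset": [
    [0,0,3],
    [0,0,7],
    [-3,-4,8],
    [-6,-9,8],
    [-9,-13.5,8],
    [-12,-18,8],
    [-14.4,-21,7],
    [-14.4,-21,6]
  ],
  "twist": [0,0,0,0,0,0,0,0]
}}

```text
clock: 4.15
tcp_pos: [0.4847, -0.3024, 0.0717]
orientation: [0.0, 0.709, 0.706, -0.0]
wrist_force: [-0.6, 0.7, -1.7]
finger_gap: 0.0523
grip_force: 52.8
```

>>> {"method": "jog_arm", "body": {
  "gripper": [0.4,0.4,0.4,0.4,0.4,1,1,1],
  "offset": [
    [0,0,-2],
    [0,0,-4],
    [0,0,-5.5],
    [0,0,-6],
    [0,0,-6],
    [0,0,-6],
    [0,0,-6],
    [0,0,-6]
  ],
  "twist": [0,0,0,0,0,0,0,0]
}}

```text
clock: 5.15
tcp_pos: [0.4865, -0.3002, 0.0116]
orientation: [0.0, 0.707, 0.707, 0.0]
wrist_force: [0.4, -0.2, 1.0]
finger_gap: 0.0856
grip_force: 0.0
```

>>> {"method": "jog_arm", "body": {
  "gripper": [1,1,1,1,1,1,1,1],
  "offset": [
    [0,0,5],
    [0,0,9.5],
    [2,5,10.5],
    [4,10.5,10.5],
    [6,16,10.5],
    [8,21.5,10.5],
    [10,27,10.5],
    [12,32,10.5]
  ],
  "twist": [0,0,10,20,30,40,50,60]
}}

```text
clock: 6.15
tcp_pos: [0.6068, 0.0218, 0.1166]
orientation: [0.0, 0.256, 0.967, 0.0]
wrist_force: [0.7, -0.7, 1.2]
finger_gap: 0.0856
grip_force: 0.0
```

>>> {"method": "jog_arm", "body": {
  "gripper": [1,1,1,1,1,1,1,1],
  "offset": [
    [1.5,5,0],
    [2.9,9.6,-1],
    [2.9,9.6,-4],
    [2.9,9.6,-5],
    [2.9,9.6,-5],
    [2.9,9.6,-7],
    [2.9,9.6,-9],
    [2.9,9.6,-10.5]
  ],
  "twist": [5,9.6,9.6,9.6,9.6,9.6,9.6,9.6]
}}

```text
clock: 7.15
tcp_pos: [0.6359, 0.1149, 0.0122]
orientation: [0.001, 0.178, 0.984, 0.0]
wrist_force: [-1.3, 0.6, 0.8]
finger_gap: 0.0851
grip_force: 0.0
```

>>> {"method": "jog_arm", "body": {
  "gripper": [0.2,0.2,0.2,0.2,0.2,0.2,0.2,0.2],
  "offset": [
    [0,0,0],
    [0,0,0],
    [0,0,0],
    [0,0,0],
    [0,0,2],
    [0,0,5],
    [0,0,8],
    [0,0,9]
  ],
  "twist": [0,0,0,0,0,0,0,0]
}}

```text
clock: 8.15
tcp_pos: [0.6362, 0.1158, 0.1035]
orientation: [0.001, 0.177, 0.984, 0.0]
wrist_force: [-0.2, 0.2, -3.4]
finger_gap: 0.039
grip_force: 52.4
```

>>> {"method": "jog_arm", "body": {
  "gripper": [0.2,0.2,0.2,0.2,0.2,0.2,0.2,0.2],
  "offset": [
    [0,-4,0],
    [0,-9,0],
    [-0.2,-14,0],
    [-0.3,-18,0],
    [-0.3,-20.6,0],
    [-0.3,-20.6,-2],
    [-0.3,-20.6,-5],
    [-0.3,-20.6,-7.5]
  ],
  "twist": [4,9,14,18,20.2,20.2,20.2,20.2]
}}

```text
clock: 9.15
tcp_pos: [0.631, -0.0902, 0.0243]
orientation: [-0.001, 0.002, 1.0, 0.0]
wrist_force: [0.6, -0.4, -2.9]
finger_gap: 0.039
grip_force: 52.4
```

>>> {"method": "jog_arm", "body": {
  "gripper": [0.2,0.2,0.2,0.2,1,1,1,1],
  "offset": [
    [0,0,-1],
    [0,0,-1.5],
    [0,0,-1.5],
    [0,0,-1.5],
    [0,0,-1.5],
    [0,0,-1.5],
    [0,0,-1.5],
    [0,0,2]
  ],
  "twist": [0,0,0,0,0,0,0,0]
}}

```text
clock: 10.15
tcp_pos: [0.6297, -0.0896, 0.0439]
orientation: [-0.003, 0.002, 1.0, 0.001]
wrist_force: [-0.2, -0.3, 1.2]
finger_gap: 0.0855
grip_force: 0.0
```

>>> {"method": "jog_arm", "body": {
  "gripper": [1,1,1,1,1,1,1,1],
  "offset": [
    [0,0,5],
    [-1,2,7],
    [-3,7,7],
    [-5,12,7],
    [-7.5,17.5,7],
    [-10,23,7],
    [-12.5,28.3,7],
    [-15,33.5,7]
  ],
  "twist": [0,5,10,15,20,25,30,34.9]
}}

```text
clock: 11.15
tcp_pos: [0.4815, 0.2465, 0.1169]
orientation: [0.0, -0.299, 0.954, 0.0]
wrist_force: [1.2, 0.7, 0.2]
finger_gap: 0.0856
grip_force: 0.0
```

>>> {"method": "jog_arm", "body": {
  "gripper": [1,1,1,1,1,1,1,1],
  "offset": [
    [-1.5,2.5,0],
    [-3.3,5,-1],
    [-3.3,5,-4],
    [-3.3,5,-6],
    [-3.3,5,-6],
    [-3.3,5,-8],
    [-3.3,5,-10],
    [-3.3,5,-10.5]
  ],
  "twist": [0,0,0,0,0,0,0,0]
}}

```text
clock: 12.15
tcp_pos: [0.4492, 0.2945, 0.0116]
orientation: [-0.0, -0.298, 0.955, 0.0]
wrist_force: [-0.3, -0.0, -0.2]
finger_gap: 0.0853
grip_force: 0.0
```

>>> {"method": "jog_arm", "body": {
  "gripper": [0.3,0.3,0.3,0.3,0.3,0.3,0.3,0.3],
  "offset": [
    [0,0,0],
    [0,0,0],
    [0,0,0],
    [0,0,0],
    [0,0,2],
    [0,0,5],
    [0,0,8],
    [0,0,9]
  ],
  "twist": [0,0,0,0,0,0,0,0]
}}

```text
clock: 13.15
tcp_pos: [0.4503, 0.2952, 0.1035]
orientation: [0.001, -0.298, 0.955, 0.0]
wrist_force: [1.2, 0.7, -2.8]
finger_gap: 0.047
grip_force: 52.5
```

>>> {"method": "jog_arm", "body": {
  "gripper": [0.3,0.3,0.3,0.3,0.3,0.3,0.3,0.3],
  "offset": [
    [3,-3,0],
    [7,-6.5,0],
    [11,-10.3,0],
    [15,-14,0],
    [18.2,-17.3,0],
    [18.2,-17.3,-2],
    [18.2,-17.3,-5],
    [18.2,-17.3,-7.5]
  ],
  "twist": [-7,-14,-21,-28,-34.8,-34.8,-34.8,-34.8]
}}

```text
clock: 14.15
tcp_pos: [0.6302, 0.1213, 0.0242]
orientation: [-0.001, 0.001, 1.0, -0.0]
wrist_force: [0.1, 0.2, -1.8]
finger_gap: 0.0472
grip_force: 52.4
```

>>> {"method": "jog_arm", "body": {
  "gripper": [0.3,0.3,0.3,0.3,1,1,1,1],
  "offset": [
    [0,0,-1],
    [0,0,-1.5],
    [0,0,-1.5],
    [0,0,-1.5],
    [0,0,-1.5],
    [0,0,-1.5],
    [0,0,-1.5],
    [0,0,2]
  ],
  "twist": [0,0,0,0,0,0,0,0]
}}

```text
clock: 15.15
tcp_pos: [0.6286, 0.1216, 0.0439]
orientation: [-0.003, 0.001, 1.0, -0.0]
wrist_force: [0.3, 0.7, 0.6]
finger_gap: 0.0856
grip_force: 0.0
```

>>> {"method": "jog_arm", "body": {
  "gripper": [1,1,1,1,1,1,1,1],
  "offset": [
    [0,0,5],
    [-1,-3,7],
    [-3,-8.5,7],
    [-5,-14,7],
    [-7,-19.5,7],
    [-9,-25,7],
    [-11,-30.5,7],
    [-12,-35,7]
  ],
  "twist": [0,0,0,0,0,0,0,0]
}}

```text
clock: 16.15
tcp_pos: [0.5102, -0.2302, 0.1169]
orientation: [0.0, 0.002, 1.0, -0.0]
wrist_force: [0.2, 0.3, -1.2]
finger_gap: 0.0853
grip_force: 0.0
```

Run:
```python
from meas import *
c=cam("top");P=cloud(c); save(c["image"],"top1.png")
for n,px,z in(("tin",(442,264),.044),("tester",(356,199),.038),("box",(268,200),.040)):
    try: print(n,np.round(top_obj(c,P,px,z,30,.008),1))
    except Exception as e: print(n,e)
s=env.get_state(); print(s["clock"],s["tcp_pos"])
```

```text
tin attempt to get argmax of an empty sequence
tester [ 6.301e+02 -8.810e+01  8.810e+01  3.780e+01  3.000e-01  3.750e+01]
box [629.9 120.5  45.4  44.9   0.9  39. ]
16.2 [ 0.50999527 -0.23548086  0.11696465]
```

View pics/top1.png

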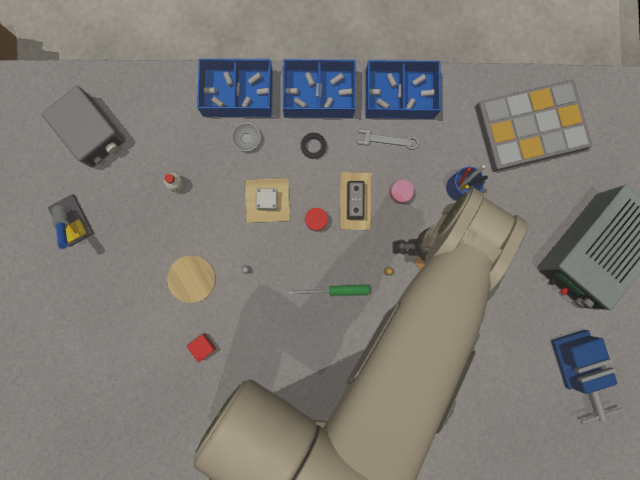

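The tester (356,200) and box (267,199) sit centred on their plates to within about 3 mm, and the round plate (191,279) is free. The arm hides the tin on the cork, so I'll go to where I released it.

>>> {"method": "jog_arm", "body": {
  "gripper": [1,1,1,1,1,1,1,1],
  "offset": [
    [-1,-3,0],
    [-2.3,-6.4,0],
    [-2.3,-6.4,-3],
    [-2.3,-6.4,-6],
    [-2.3,-6.4,-7],
    [-2.3,-6.4,-8],
    [-2.3,-6.4,-10],
    [-2.3,-6.4,-10.5]
  ],
  "twist": [0,0,0,0,0,0,0,0]
}}

```text
clock: 17.2
tcp_pos: [0.4882, -0.2919, 0.0113]
orientation: [-0.0, 0.001, 1.0, 0.0]
wrist_force: [0.2, 0.1, 1.4]
finger_gap: 0.0856
grip_force: 0.0
```

>>> {"method": "jog_arm", "body": {
  "gripper": [0.4,0.4,0.4,0.4,0.4,0.4,0.4,0.4],
  "offset": [
    [0,0,0],
    [0,0,0],
    [0,0,0],
    [0,0,0],
    [0,0,2],
    [0,0,5],
    [0,0,8],
    [0,0,9]
  ],
  "twist": [0,0,0,0,0,0,0,0]
}}

```text
clock: 18.2
tcp_pos: [0.4892, -0.2928, 0.1036]
orientation: [0.001, 0.001, 1.0, -0.001]
wrist_force: [0.2, -0.1, -1.8]
finger_gap: 0.0526
grip_force: 52.6
```

>>> {"method": "jog_arm", "body": {
  "gripper": [0.4,0.4,0.4,0.4,0.4,0.4,0.4,0.4],
  "offset": [
    [0,4,0],
    [0,9,0],
    [-1,14.5,0],
    [-1,20,0],
    [-2,25.5,0],
    [-2,31,0],
    [-3,36.5,0],
    [-3,40,0]
  ],
  "twist": [0,0,0,0,0,0,0,0]
}}

```text
clock: 19.2
tcp_pos: [0.4563, 0.11, 0.1008]
orientation: [-0.001, -0.0, 1.0, 0.0]
wrist_force: [0.5, -0.5, -0.7]
finger_gap: 0.0527
grip_force: 52.8
```

>>> {"method": "jog_arm", "body": {
  "gripper": [0.4,0.4,0.4,0.4,0.4,0.4,0.4,0.4],
  "offset": [
    [-0.5,5,0],
    [-1,10,0],
    [-1.5,15,0],
    [-1.8,19.5,0],
    [-1.8,19.5,-2],
    [-1.8,19.5,-4],
    [-1.8,19.5,-6],
    [-1.8,19.5,-6]
  ],
  "twist": [0,0,0,0,0,0,0,0]
}}

```text
clock: 20.2
tcp_pos: [0.4381, 0.3018, 0.0394]
orientation: [-0.002, 0.001, 1.0, -0.001]
wrist_force: [-1.3, 0.3, -1.3]
finger_gap: 0.0526
grip_force: 52.9
```

>>> {"method": "jog_arm", "body": {
  "gripper": [0.4,0.4,0.4,0.4,0.4,0.4,0.4,0.4],
  "offset": [
    [0.2,0.1,-1.5],
    [0.2,0.1,-2.5],
    [0.2,0.1,-2.8],
    [0.2,0.1,-2.8],
    [0.2,0.1,-2.8],
    [0.2,0.1,-2.8],
    [0.2,0.1,-2.8],
    [0.2,0.1,-2.8]
  ],
  "twist": [0,0,0,0,0,0,0,0]
}}

```text
clock: 21.2
tcp_pos: [0.4423, 0.3038, 0.0138]
orientation: [0.0, 0.001, 1.0, 0.0]
wrist_force: [-0.1, -0.4, -1.3]
finger_gap: 0.0525
grip_force: 52.7
```

Wrist force still shows the tin's weight. I'll lower 2 mm more, release and rise straight up.

>>> {"method": "jog_arm", "body": {
  "gripper": [0.4,0.4,0.4,1,1,1,1,1],
  "offset": [
    [-0.1,0,-0.2],
    [-0.1,0,-0.2],
    [-0.1,0,-0.2],
    [-0.1,0,-0.2],
    [-0.1,0,-0.2],
    [-0.1,0,-0.2],
    [-0.1,0,2],
    [-0.1,0,6]
  ],
  "twist": [0,0,0,0,0,0,0,0]
}}

```text
clock: 22.2
tcp_pos: [0.4397, 0.303, 0.0726]
orientation: [-0.002, 0.001, 1.0, -0.001]
wrist_force: [0.6, 0.3, 0.2]
finger_gap: 0.0853
grip_force: 0.0
```

>>> {"method": "jog_arm", "body": {
  "gripper": [1,1,1,1,1,1,1,1],
  "offset": [
    [0,0,4],
    [0,0,8],
    [0,-5,9],
    [0,-10,9],
    [0,-15,9],
    [0,-20,9],
    [0,-25,9],
    [0,-30,9]
  ],
  "twist": [0,0,0,0,0,0,0,0]
}}

```text
clock: 23.2
tcp_pos: [0.4411, 0.0023, 0.1637]
orientation: [0.0, 0.001, 1.0, 0.0]
wrist_force: [1.2, 0.5, 0.1]
finger_gap: 0.0856
grip_force: 0.0
```

Run:
```python
from meas import *
c=cam("top");P=cloud(c); save(c["image"],"top2.png")
for n,px,z in(("tin",(189,277),.044),("tester",(356,199),.038),("box",(268,200),.040),("red",(316,219),.04),("tape",(314,146),.019),("bottle",(172,182),.085)):
    print(n,np.round(top_obj(c,P,px,z,30,.008),1))
```

```text
tin [436.3 302.5  51.5  51.3  91.3  43.1]
tester [ 6.301e+02 -8.810e+01  8.810e+01  3.780e+01  3.000e-01  3.770e+01]
box [629.9 119.5  47.2  45.1  90.6  39.2]
red [582.6   2.2  51.7  51.6 135.7  39.4]
tape [764.   11.8  61.1  58.8  18.8  17.8]
bottle [668.5 341.   18.7  18.4   1.7  83.6]
```

View pics/top2.png

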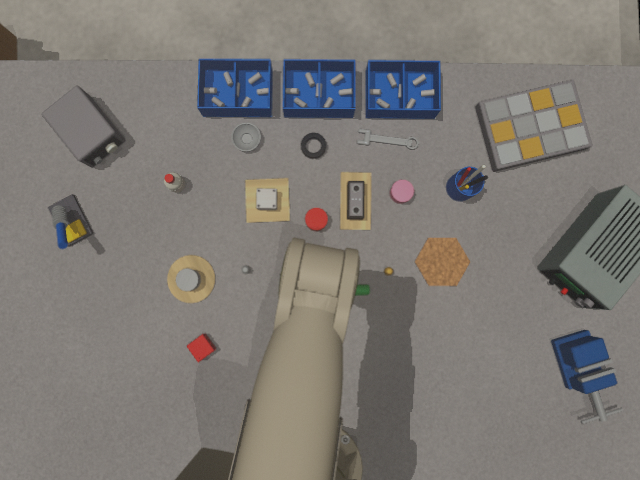

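The tin (188,280), box (267,199) and tester (356,200) each stand within about 5 mm of their own plate's centre, at the right height. The other things haven't moved, and the gripper is clear, so I'm handing in.

```bash
python3 -c "from workcell import env; print(env.hand_in())"
```

```text
the job is handed in; nothing more can be done
None
```

I handed the job in after about 23 s of robot time. The tin, box and tester each stand upright and released within about 5 mm of their own plate's centre in the last picture, but hand-in returned no verdict.

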